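# Slide the sample panel out over the riser's edge by its bare strip

## Robot

A 7-joint arm with a two-finger parallel gripper is mounted at the origin on the work surface. World frame = base frame: x ahead of the robot, y to its left, z up, the work surface at z = 0. Lengths are in m, angles in rad, forces in N, time in s.
With the tool pointing down it reaches from about 0.4 to 0.85 m from the base axis. Payload 6.9 kg.
Tool frame: the origin (TCP) lies at the very end of the fingers, on their centre line; the grasp point (between the pads) lies bot.grip_point_offset behind it (bot.grip_point_offset is the distance from the TCP to the grasp point, in m); z points along the fingers, y is the direction in which the jaws open and shut (so a half turn about z gives the same grasp; the last joint's range is limited). The gripper opens to 85 mm and grips with 20 to 120 N. Pads are 22 mm wide; open, the fingers measure 114 mm over their backs; the gripper's body (76 mm by 85 mm) begins 54 mm behind the grasp point. The pads swing forward as they close: fully open they stand 13 mm farther back than shut.
Start: joints at [-1.202, 0.507, -0.238, 1.5, 0.126, 1.149, -0.155], TCP at [0.163, 0.603, 0.231] pointing down, gripper open.
Joint ranges: [-3.08, 3.08], [-0.24, 2.05], [-1.43, 1.35], [0, 2.5], [-1.52, 4.66], [0.17, 1.96], [-2.89, 2.89]. Speed limits (rad/s): [2.39, 2.39, 3.14, 3.14, 3.14, 3.14, 3.14].

## Interface

Orientations are given as a unit quaternion [w, x, y, z].
In Python, from workcell import bot gives the robot as it stands.
- The arm moves only by the tool jog_arm, never from a script. Its argument "increments" is one flat list of numbers, 7 for each row, row after row: the shift along the world's x, y, z in mm, then the turn, a rotation vector about the world's x, y, z in rad, then the finger opening in mm, from 0 to 85.4. A call has 1 to 20 rows; each row is the pose to reach, as a shift and turn from the pose measured when the call began; what a row does not reach only later rows make up. A row lasts 1/10 s, in which the tool goes at most 50 mm and 8.59 degrees, less where a joint would pass 70% of its speed; a pose out of reach is approached as far as the arm can. A call with a gripper value outside its range is refused whole. The fingers move at their own pace and stop on an object; the grip force is fixed at half the most. Time passes only in rows, so rows that repeat a pose let the fingers close. It gives the time, the measured TCP pose, the force and the opening at its end, in the units of the state.
- bot.state(): the state, without advancing time (a new reading comes with each control period).
- bot.capture(name): name is "scene" or "top" or "wrist"; returns a dict with "pixels" (400x640x3 uint8, red, green, blue), "fx", "fy", "cx", "cy" (pixels), "rvec" (rotation vector, rad) and "tvec" (3), from world to camera coordinates, as OpenCV has them; the wrist camera has in their place "hand_eye" (4x4, takes a point from camera to tool coordinates, whose origin is the TCP and whose axes are the flange's). Camera axes: x right, y down, z forward; pixel columns grow to the right and rows downward; lengths in m; the calibration is good to about 2 mm. The wrist camera is an equidistant fisheye: a pixel r from the principal point sees the ray r / f radians off the axis. A picture is of the moment at which its call begins: read the wrist's pose just before it. There is no depth.
- bot.hand_in(): hands the job in, once; it reports no verdict.
The state is a dict: "clock": time; "joints": joint angles; "dq": joint speeds; "effort": joint torques, N m; "eef_pos": TCP position; "ee_rot": TCP orientation; "contact_force": force on the tool from outside, world axes, zero at the start; "torque": the same for the moment, N m; "opening": finger opening in m.
Only numpy, scipy, OpenCV 4.12 (cv2) and the standard library are available. Lean on these libraries where they do the work, as an engineer would, in place of code of your own. Each camera call takes 0.05 s, during which the arm holds its last target. There are 200 camera calls.

## Task

On the steel riser, push the painted sample panel that lies back and askew between the other two out towards the far edge, until its bare metal strip and only that overhangs: the line where the paint ends level with the edge and the panel square to it, like the two already set out, so that a painter can take it by the strip. Slide it with the fingers only and keep it flat on the riser: do not lift it, tip it or let it drop off. Leave everything else where it stands.

Things in the scene. Friction and masses are not known exactly. Their poses are not given: they have to be found in the camera images.
- panel: the panel to slide: loose flat aluminium board 130 x 95 x 6 mm, 90 to 150 g, lying on the riser back from its far edge, askew by up to 20 deg, between the two panels already set out. Origin: centre of underside; x along its 130 mm to its bare end, z up. Top painted dark blue from x = -65 to +25 mm; x = +25 to +65 mm is the bare 40 mm metal strip, with a 9 mm dark hole at x = +48 mm
- panel_border (a point): point on the top face of the panel to slide, at the middle of the straight line where the paint ends and the bare strip begins: 25 mm ahead of the panel's centre (x = +25 mm, y = 0, 6 mm above its underside)
- riser: fixed low shelf of folded stainless steel on the bench, 340 mm deep (its x), 520 mm wide (its y), flat top 60 mm above the bench (world z = 0.060). Origin: centre of its footprint at bench height. x points to its straight far edge (away from the robot), 170 mm from the origin; turned by up to 12 deg. Open underneath at front and back
- riser_edge (a point): middle of the riser's far top edge (170 mm along riser x from its origin, 60 mm up); the edge runs along the riser's y to 260 mm either side
- panel_left: a panel just like the other, already set out: bare strip past the far edge of the riser, square to it, about 185 mm to the left (+y) of the edge's middle. Loose, same frame and sizes; to be left alone
- panel_right: the same on the right (-y side), about 185 mm from the edge's middle. Loose; to be left alone
- cup: clear open mixing cup, 88 mm across the rim, 92 mm tall, standing on the riser near its left or right end, some 200 mm from its middle line. Origin: centre of its underside. Loose; to be left alone
- jar: small round jar with black cap, 52 mm diameter, 85 mm tall, on the riser near the end opposite to the cup. Origin: centre of its underside. Loose; to be left alone
- mixing_tin: paint tin 108 mm diameter, 130 mm tall, with a black agitator lid with spout and handle (to 192 mm high), on the bench left of the riser. Origin: centre of its underside. Loose; to be left alone
- cone_tin: hardener tin 100 mm diameter, 115 mm tall, with a white conical pouring cap (to 191 mm high), on the bench left of the riser, nearer the robot than the mixing tin. Origin: centre of its underside. Loose; to be left alone
- stir_stick: flat aluminium stirring rule, 280 x 30 x 4 mm, lying on the bench beyond the riser, its length along its y. Origin: centre of its underside. Loose; to be left alone
- sanding_block: grey hand sanding block 115 x 70 x 48 mm, on the bench left of the riser, near the robot. Origin: centre of its underside. Loose; to be left alone

How it is judged:
By the outcome, as a careful person would: the job done as asked, in the order asked, and still so for the second after the job is handed in, with the robot touching nothing.
It also fails if it takes over 45 s, if anything falls off the work surface, if the arm or the gripper's body presses on something with over 40 N, if the wrist force passes 120 N, or if a joint passes its speed limit or range.

## Working session

There is one attempt and no reset: what is moved stays moved. The work goes in short steps, Python scripts to look and compute and a tool call to move; the robot and the scene stay as the last step left them, time stands still between calls to the robot, and variables do not carry over. Pictures are saved under pics/ and viewed, about 8 in all and at most 12, crops included, and the job is handed in when it is done.

Besides the shell and the picture viewer there is one more tool, called after "Call:" as name(argument=value, ...) on one line, values as JSON. jog_arm: Moves the arm, as the interface text tells. Its arguments: {"type":"object","properties":{"increments":{"type":"array","items":{"type":"number"}}},"required":["increments"]}

```bash
mkdir -p pics
cat > h.py <<'E'
import numpy as np, cv2
from workcell import bot
def cap(n,fn=None):
    c=bot.capture(n)
    if fn: cv2.imwrite('pics/'+fn,cv2.cvtColor(np.asarray(c['pixels']),cv2.COLOR_RGB2BGR))
    return c
def ray(c,uv,z):
    R,_=cv2.Rodrigues(np.array(c['rvec'],float)); t=np.array(c['tvec'],float).reshape(3)
    uv=np.atleast_2d(np.array(uv,float)); d=np.c_[(uv[:,0]-c['cx'])/c['fx'],(uv[:,1]-c['cy'])/c['fy'],np.ones(len(uv))]@R
    o=-R.T@t
    return o+d*((z-o[2])/d[:,2])[:,None]
E
python3 - <<'E'
from h import *
for n in('top','scene'):
    c=cap(n,n+'1.png'); R,_=cv2.Rodrigues(np.array(c['rvec'])); print(n,-R.T@np.array(c['tvec']).ravel(),c['fx'])
print(bot.state(), bot.grip_point_offset)
E
```

```text
top [0.4968881  0.16664962 1.38763555] 486.6751865016428
scene [ 0.80180477 -0.20940698  0.82967129] 375.70685219446415
{'clock': 0.1, 'joints': array([-1.20150798,  0.50827098, -0.23750994,  1.50103832,  0.12569564,
        1.14889191, -0.15478424]), 'dq': array([-0.00123264, -0.00194701, -0.00129207, -0.00132453,  0.00071002,
       -0.00109261, -0.00010327]), 'effort': array([-5.52345067e-03, -6.21832824e+01, -2.19482191e+00, -2.50204486e+01,
        1.26132512e-02,  7.95091270e-03,  3.65808887e-05]), 'eef_pos': array([0.16292524, 0.60292374, 0.23050328]), 'ee_rot': array([-9.02318896e-05,  1.31508347e-01,  9.91314731e-01, -8.05986563e-04]), 'contact_force': array([ 0.14341893, -0.5358705 ,  0.42854187]), 'torque': array([-0.00075205, -0.08069979,  0.02273972]), 'opening': 0.08512226593286001} 0.0187
```

View pics/top1.png

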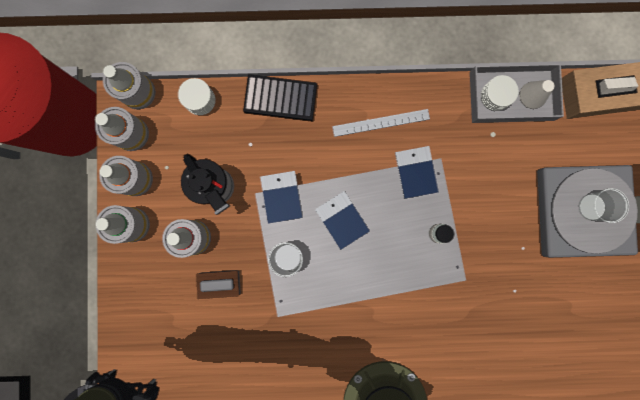

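View pics/scene1.png

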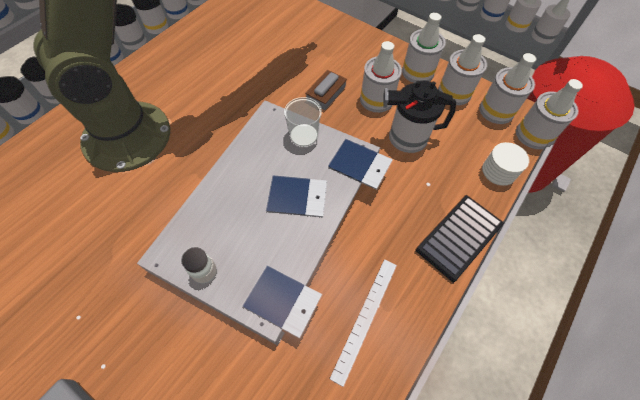

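The top view shows the target panel askew, with its paint around (345,225). The set-out panels are at (282,197) and (416,173). The far edge runs from about (257,191) to (441,160), the cup is at (288,259) and the jar at (441,234). Next I'll measure these.

```bash
cat >> h.py <<'E'
def paints(c,lo=(105,90,30),hi=(125,255,130)):
    hsv=cv2.cvtColor(np.asarray(c['pixels']),cv2.COLOR_RGB2HSV); m=cv2.inRange(hsv,lo,hi)
    cs,_=cv2.findContours(m,cv2.RETR_EXTERNAL,cv2.CHAIN_APPROX_NONE); out=[]
    for k in cs:
        if cv2.contourArea(k)<500: continue
        p=ray(c,k.reshape(-1,2),0.066)[:,:2]
        (ctr,sz,a)=cv2.minAreaRect((p*1000).astype(np.float32))
        b=cv2.boxPoints((ctr,sz,a)); out.append((ctr,sz,a,b))
    return sorted(out,key=lambda o:-o[0][1])
E
python3 - <<'E'
from h import *
np.set_printoptions(precision=1,suppress=True)
for n in('top','scene'):
    c=cap(n)
    for o in paints(c): print(n,np.array(o[0]),np.array(o[1]),round(o[2],1),o[3].tolist())
    img=np.asarray(c['pixels'])
    hsv=cv2.cvtColor(img,cv2.COLOR_RGB2HSV)
    if n=='top':
        # far edge: wood->steel saturation transition per column, excluding panels
        pts=[]
        for u in list(range(308,392,4)):
            col=hsv[135:200,u,1].astype(int); d=np.where(col<70)[0]
            if len(d): pts.append((u,135+d[0]-.5))
        p=ray(c,pts,0.06)[:,:2]*1000
        f=np.polyfit(p[:,1],p[:,0],1); print('edge x=%.4f*y+%.1f'%tuple(f),np.abs(np.polyval(f,p[:,1])-p[:,0]).max(),'deg',np.degrees(np.arctan(-f[0])))
E
```

```text
top [563.3 267.6] [85.9 89.7] 7.8 [[514.5780029296875, 306.20843505859375], [526.803466796875, 217.33970642089844], [611.9244384765625, 229.049560546875], [599.698974609375, 317.91827392578125]]
top [498.   96.3] [86.  90.3] 30.6 [[437.9434814453125, 113.2615966796875], [483.92681884765625, 35.57006072998047], [557.9579467773438, 79.38690185546875], [511.974609375, 157.07843017578125]]
top [ 620.5 -105.1] [86.  90.5] 9.1 [[570.895751953125, -67.14509582519531], [585.1729736328125, -156.55174255371094], [670.136474609375, -142.98402404785156], [655.8592529296875, -53.57737731933594]]
edge x=-0.0983*y+656.3 105.65395198324632 deg 5.61206630521567
scene [563.8 267.7] [87.1 94.7] 7.6 [[514.4033203125, 308.878662109375], [526.8680419921875, 214.95887756347656], [613.2401123046875, 226.42193603515625], [600.775390625, 320.34173583984375]]
scene [498.5  96.3] [86.6 90.8] 30.2 [[438.23876953125, 113.76251983642578], [483.87432861328125, 35.294525146484375], [558.7743530273438, 78.8550033569336], [513.1387939453125, 157.322998046875]]
```

Call:
jog_arm(increments=[0,0,30,0,0,0,30,10,-20,50,0,0,0.03,30,30,-60,60,0,0,0.06,30,50,-105,60,0,0,0.1,30,70,-150,60,0,0,0.14,30,90,-195,60,0,0,0.18,30,110,-240,60,0,0,0.22,30,130,-285,60,0,0,0.26,30,150,-330,60,0,0,0.3,30,170,-375,60,0,0,0.34,30,190,-420,60,0,0,0.37,30,210,-465,60,0,0,0.4,30,226,-500,60,0,0,0.415,30,242,-528,50,0,0,0.415,30,242,-528,40,0,0,0.415,30,242,-528,10,0,0,0.415,30,242,-528,-30,0,0,0.415,30,242,-528,-60,0,0,0.415,30,242,-528,-60,0,0,0.415,30,242,-528,-60,0,0,0.415,30])

```text
clock: 2.2
eef_pos: [0.4048, 0.0755, 0.1711]
ee_rot: [-0.001, -0.076, 0.997, -0.001]
contact_force: [0.3, 0.1, -0.7]
opening: 0.0305
```

Run:
```python
from h import *
c=cap('top'); hsv=cv2.cvtColor(np.asarray(c['pixels']),cv2.COLOR_RGB2HSV)
pts=[(u,150+d[0]-.5) for u in range(306,394,3) for d in [np.where(hsv[150:200,u,1]<70)[0]] if len(d)]
p=(ray(c,pts,0.06)[:,:2]*1000).astype(np.float32)
vx,vy,x0,y0=cv2.fitLine(p,cv2.DIST_WELSCH,0,.01,.01).ravel()
f=vx/vy; print('slope',f,'deg',np.degrees(np.arctan(-f)),'x at y=88:',x0+f*(88-y0)); print((p[:,0]-(x0+f*(p[:,1]-y0))).round(1))
s=bot.state(); print(s['eef_pos'],s['ee_rot'],s['contact_force'],s['opening'],s['clock'])
cap('scene','s2.png'); cap('wrist','w2.png')
```

```text
slope -0.15955742 deg 9.06555 x at y=88: 636.5495
[-0.8  0.4 -1.2  0.   1.2 -0.3  0.8 -0.7  0.5 -1.1  0.1  1.3 -0.2  0.9
 -0.6  0.6 -1.   0.2 -1.3 -0.1  1.  -0.5  0.7 -0.9  0.3 -1.2 -0.   1.2
 -0.4  0.8]
[0.40549022 0.07557473 0.17181741] [ 5.45417267e-04 -7.57322937e-02  9.97127958e-01 -3.97140101e-04] [ 0.67854711 -0.32799623  0.45919164] 0.029785433894494083 2.25
```

View pics/w2.png

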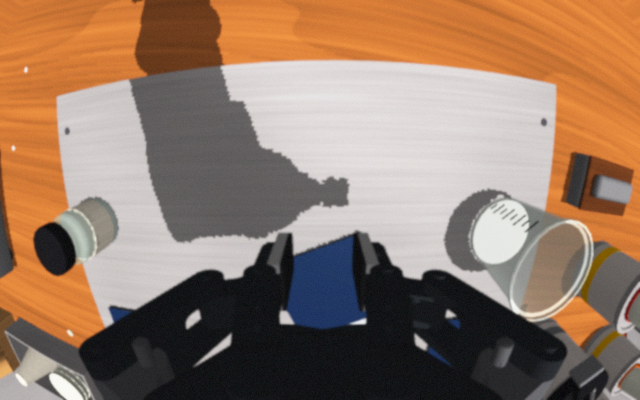

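The wrist view shows the fingers at (285,260) and (365,260), behind the panel, with the cup well clear. The edge fit agrees with the borders of the set-out panels (x ≈ 636.5 at y = 88, 8.7–9.1°). I'll descend to it now.

Call:
jog_arm(increments=[0,0,-40,0,0,0,30,0,0,-75,0,0,0,30,0,0,-95,0,0,0,30,0,0,-105,0,0,0,30,0,0,-107,0,0,0,30,0,0,-107,0,0,0,30])

```text
clock: 2.95
eef_pos: [0.4067, 0.0758, 0.0659]
ee_rot: [0.002, -0.076, 0.997, -0.0]
contact_force: [0.2, -0.1, -0.1]
opening: 0.0297
```

Call:
jog_arm(increments=[0,0,-1,0,0,0,30,0,0,-2,0,0,0,30,0,0,-2,0,0,0,30])

```text
clock: 3.25
eef_pos: [0.4071, 0.0758, 0.0645]
ee_rot: [0.003, -0.076, 0.997, -0.0]
contact_force: [0.3, -0.3, -0.1]
opening: 0.0301
```

Call:
jog_arm(increments=[0,0,-1,0,0,0,30,0,0,-2,0,0,0,30,0,0,-2,0,0,0,30])

```text
clock: 3.55
eef_pos: [0.407, 0.0758, 0.0624]
ee_rot: [0.003, -0.076, 0.997, -0.0]
contact_force: [0.7, 1.0, -0.4]
opening: 0.0302
```

Call:
jog_arm(increments=[0,0,-1,0,0,0,30,0,0,-1.5,0,0,0,30,0,0,-1.5,0,0,0,30])

```text
clock: 3.85
eef_pos: [0.4069, 0.0758, 0.0608]
ee_rot: [0.003, -0.076, 0.997, -0.0]
contact_force: [-0.7, -0.1, 1.8]
opening: 0.0298
```

Call:
jog_arm(increments=[0,0,-1,0,0,0,30,0,0,-1.5,0,0,0,30,0,0,-1.5,0,0,0,30])

```text
clock: 4.15
eef_pos: [0.407, 0.0758, 0.0596]
ee_rot: [0.003, -0.076, 0.997, -0.0]
contact_force: [-1.8, 0.3, 7.0]
opening: 0.0302
```

Call:
jog_arm(increments=[0,0,2.5,0,0,0,30,5,0.8,2.8,0,0,0,30,10,1.6,2.8,0,0,0,30,15,2.4,2.8,0,0,0,30,19,3,2.8,0,0,0,30,22,3.5,2.8,0,0,0,30,25,4,2.8,0,0,0,30,28,4.4,2.8,0,0,0,30,31,4.8,2.8,0,0,0,30,34,5.3,2.8,0,0,0,30,37,5.8,2.8,0,0,0,30,40,6.2,2.8,0,0,0,30,43,6.7,2.8,0,0,0,30,46,7.2,2.8,0,0,0,30,49,7.6,2.8,0,0,0,30,52,8.1,2.8,0,0,0,30,52,8.1,2.8,0,0,0,30])

```text
clock: 5.85
eef_pos: [0.4596, 0.084, 0.0624]
ee_rot: [0.003, -0.076, 0.997, -0.0]
contact_force: [-0.6, 0.0, 0.0]
opening: 0.0304
```

Run:
```python
from h import *
for n in('top','scene'):
    c=cap(n,n+'3.png')
    for o in paints(c): print(n,np.round(o[0],1),np.round(o[1],1),round(o[2],1))
cap('wrist','w3.png')
```

```text
top [563.5 267.7] [85.5 89.7] 7.8
top [525.6  99.1] [82.9 90.2] 28.9
top [ 620.5 -105.1] [86.  90.5] 9.1
scene [563.7 267.9] [87.2 94.3] 7.7
scene [525.1  98.3] [87.4 91.4] 29.0
```

View pics/scene3.png

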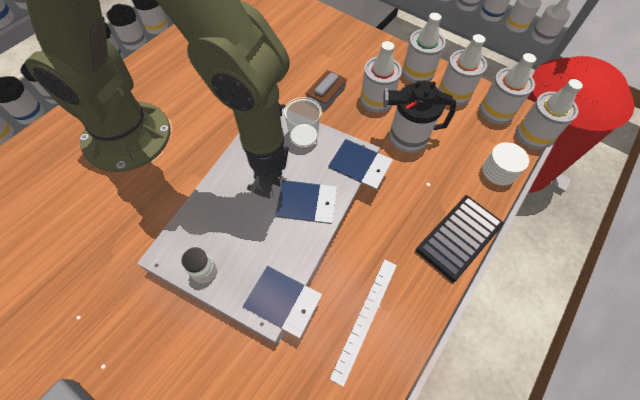

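The panel moved 27 mm but turned only about 1°, because the contact was almost in line with its centre. I'll turn it by pushing its left side near the front towards the right. That also centres it.

Call:
jog_arm(increments=[-8,-1.2,0,0,0,0,30,-8,-1.2,20,0,0,0,15,-8,-1.2,50,0,0,0,0,20,30,50,0,0,0,0,50,70,50,0,0,0,0,81,105,50,0,0,0,0,81,105,40,0,0,0,0,81,105,30,0,0,0,0,81,105,30,0,0,0,0])

```text
clock: 6.9
eef_pos: [0.5378, 0.1872, 0.0906]
ee_rot: [0.001, -0.075, 0.997, -0.001]
contact_force: [-0.6, -0.4, -0.9]
opening: -0.0001
```

Run:
```python
from h import *
s=bot.state(); print(s['eef_pos'],s['opening'])
c=cap('wrist'); im=cv2.cvtColor(np.asarray(c['pixels']),cv2.COLOR_RGB2BGR)
d=cap('scene'); im2=cv2.cvtColor(np.asarray(d['pixels']),cv2.COLOR_RGB2BGR)
im2=cv2.resize(im2[100:260,220:420],None,fx=3.2,fy=2.5*1.28)[:,:640]
cv2.imwrite('pics/c4.png',np.vstack([im[150:],im2])[:600+162] if 0 else cv2.resize(np.vstack([im[150:],im2]),None,fx=.78,fy=.78))
```

```text
[0.53780257 0.18721573 0.09058351] -0.0001307316191937204
```

View pics/c4.png

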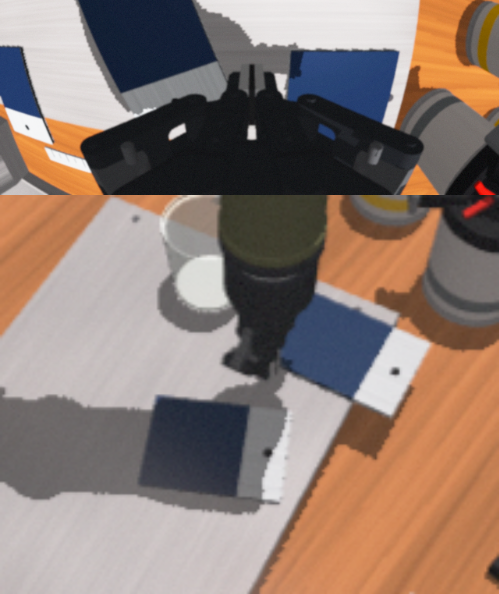

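The closed fingers hang between the two panels with room on both sides. I'll lower them and push right.

Call:
jog_arm(increments=[1,0,-15,0,0,0,0,1,0,-25,0,0,0,0,1,0,-27.8,0,0,0,0,1,0,-27.8,0,0,0,0,1.5,-3,-27.8,0,0,0,0,2,-6,-27.8,0,0,0,0,2.4,-9,-27.8,0,0,0,0,2.9,-12,-27.8,0,0,0,0,3.4,-15,-27.8,0,0,0,0,3.8,-18,-27.8,0,0,0,0,4.3,-21,-27.8,0,0,0,0,4.8,-24,-27.8,0,0,0,0,5.2,-27,-27.8,0,0,0,0,5.2,-27,-27.8,0,0,0,0])

```text
clock: 8.4
eef_pos: [0.5443, 0.1597, 0.0643]
ee_rot: [0.002, -0.074, 0.997, -0.001]
contact_force: [-0.1, 0.2, 0.3]
opening: -0.0003
```

Run:
```python
from h import *
for n in('top','scene'):
    c=cap(n,n+'5.png')
    for o in paints(c): print(n,np.round(o[0],1),np.round(o[1],1),round(o[2],1))
```

```text
top [563.4 267.9] [85.9 89.4] 7.4
top [ 620.6 -105.1] [86.2 90.5] 9.1
scene [563.1 267.8] [88.5 94.2] 8.0
```

Run:
```python
from h import *
c=cap('scene')
for lo in((100,80,12),(105,60,15)):
  for o in paints(c,lo,(130,255,130)): print(np.round(o[0],1),np.round(o[1],1),round(o[2],1))
im=cv2.cvtColor(np.asarray(c['pixels']),cv2.COLOR_RGB2BGR)
cv2.imwrite('pics/c5.png',cv2.resize(im[120:260,220:400],None,fx=3,fy=3))
```

```text
[563.2 267.4] [88.5 95.1] 8.1
[563.  267.8] [89.3 96.5] 8.1
[520.7  92.7] [87.6 79.1] 25.9
```

View pics/c5.png

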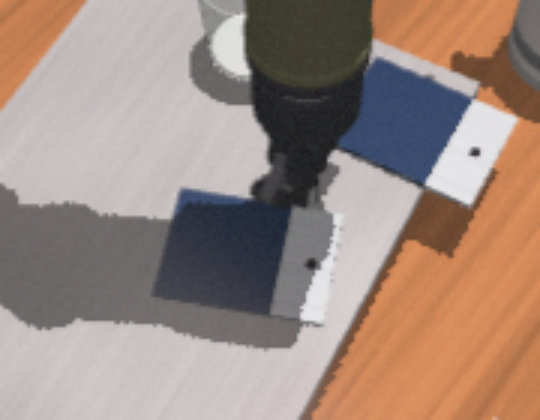

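Run:
```python
from h import *
c=cap('scene')
p=ray(c,[(334.3,191.7),(327.3,227.3),(271,218.3),(280.7,183.3)],.066)[:,:2]*1000
print(p.round(1)); d=(p[0]+p[1]-p[2]-p[3])/2; w=(p[0]+p[3]-p[1]-p[2])/2
print(np.linalg.norm(d),np.linalg.norm(w),np.degrees(np.arctan2(d[1],d[0])),np.degrees(np.arctan2(-w[0],w[1])),p.mean(0))
```

```text
[[580.3 165.6]
 [620.4  82.1]
 [506.2  24.4]
 [465.7 108.4]]
128.08847420667465 92.90209649496906 26.667700442320832 25.69139075776962 [543.1541215   95.14937063]
```

The panel is at about 26° with its centre near (543,95). I'll move the contact forward for more leverage and push again.

Call:
jog_arm(increments=[-1,7,-1,0,0,0,0,6,10,-2,0,0,0,0,13.7,12.3,-2,0,0,0,0,13.7,12.3,-2,0,0,0,0,14.2,9,-2,0,0,0,0,14.7,6,-2,0,0,0,0,15.1,3,-2,0,0,0,0,15.6,0,-2,0,0,0,0,16.1,-3,-2,0,0,0,0,16.5,-6,-2,0,0,0,0,17,-9,-2,0,0,0,0,17.5,-12,-2,0,0,0,0,17.5,-12,-2,0,0,0,0,17,-4,-2,0,0,0,0,16,5,-2,0,0,0,0])

```text
clock: 10.1
eef_pos: [0.56, 0.1658, 0.0622]
ee_rot: [0.002, -0.075, 0.997, -0.001]
contact_force: [0.9, 0.5, 0.2]
opening: -0.0002
```

Run:
```python
from h import *
c=cap('scene')
im=cv2.cvtColor(np.asarray(c['pixels']),cv2.COLOR_RGB2BGR)
cv2.imwrite('pics/c6.png',cv2.resize(im[130:260,220:380],None,fx=5,fy=4.6)[:598])
```

```text
(no output)
```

View pics/c6.png

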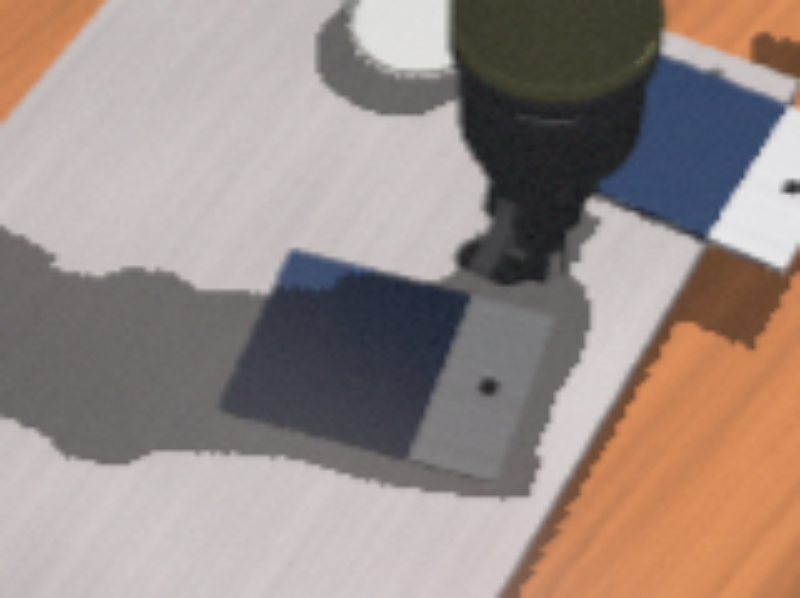

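Run:
```python
from h import *
c=cap('scene')
q=np.array([(555,316),(497,480),(222,408),(292,250)],float); q=q/[5,4.6]+[219.6,129.6]
p=ray(c,q,.066)[:,:2]*1000
print(p.round(1)); d=(p[0]+p[1]-p[2]-p[3])/2; w=(p[0]+p[3]-p[1]-p[2])/2
print(np.linalg.norm(d),np.linalg.norm(w),np.degrees(np.arctan2(d[1],d[0])),np.degrees(np.arctan2(-w[0],w[1])),p.mean(0))
```

```text
[[583.6 146.2]
 [615.1  58.3]
 [493.6  15.1]
 [461.7 103.2]]
129.13869819981056 93.54297289366825 19.499346462969918 19.79761573176751 [538.51425663  80.67339523]
```

Call:
jog_arm(increments=[0,3,20,0,0,0,0,0,3,50,0,0,0,20,-30,-24,50,0,0,0,50,-65,-55,50,0,0,0,50,-100,-85,50,0,0,0.005,50,-117,-102,50,0,0,0.005,50,-117,-102,30,0,0,0.005,50,-117,-102,10,0,0,0.005,50,-117,-102,2,0,0,0.005,50,-117,-102,0,0,0,0.005,50,-117,-102,0,0,0,0.005,50])

```text
clock: 11.3
eef_pos: [0.4426, 0.0662, 0.0622]
ee_rot: [0.002, -0.079, 0.997, 0.0]
contact_force: [-0.3, 0.4, 0.0]
opening: 0.0503
```

Call:
jog_arm(increments=[0,0,-1,0,0,0,50,0,0,-2,0,0,0,50,0,0,-2,0,0,0,50])

```text
clock: 11.6
eef_pos: [0.4428, 0.0663, 0.0605]
ee_rot: [0.002, -0.079, 0.997, 0.0]
contact_force: [0.1, -0.3, 0.0]
opening: 0.0499
```

Call:
jog_arm(increments=[0,0,-1,0,0,0,50,0,0,-2,0,0,0,50,0,0,-2,0,0,0,50])

```text
clock: 11.9
eef_pos: [0.4428, 0.0663, 0.0584]
ee_rot: [0.002, -0.079, 0.997, 0.0]
contact_force: [-0.0, 0.0, 0.1]
opening: 0.0499
```

Call:
jog_arm(increments=[0,0,-1,0,0,0,50,0,0,-1.5,0,0,0,50,0,0,-1.5,0,0,0,50])

```text
clock: 12.2
eef_pos: [0.4428, 0.0663, 0.0571]
ee_rot: [0.002, -0.079, 0.997, 0.0]
contact_force: [-1.0, -0.0, 2.8]
opening: 0.0502
```

Call:
jog_arm(increments=[0,0,-1,0,0,0,50,0,0,-1.5,0,0,0,50,0,0,-1.5,0,0,0,50])

```text
clock: 12.5
eef_pos: [0.4428, 0.0663, 0.0569]
ee_rot: [0.002, -0.079, 0.997, 0.0]
contact_force: [-4.5, -0.6, 23.4]
opening: 0.0502
```

Call:
jog_arm(increments=[0.3,-2,2.4,0,0,0,50,5,-1,2.6,0,0,0,50,9,-0.4,2.6,0,0,0,50,13,0.2,2.6,0,0,0,50,16,0.7,2.6,0,0,0,50,19,1.1,2.6,0,0,0,50,22,1.6,2.6,0,0,0,50,25,2.1,2.6,0,0,0,50,28,2.6,2.6,0,0,0,50,31,3,2.6,0,0,0,50,34,3.5,2.6,0,0,0,50,37,4,2.6,0,0,0,50,40,4.4,2.6,0,0,0,50,43,4.9,2.6,0,0,0,50,46,5.4,2.6,0,0,0,50,49,5.8,2.6,0,0,0,50,52,6.3,2.6,0,0,0,50,55,6.8,2.6,0,0,0,50,58,7.2,2.6,0,0,0,50,58,7.2,2.6,0,0,0,50])

```text
clock: 14.5
eef_pos: [0.5015, 0.0736, 0.0596]
ee_rot: [0.003, -0.079, 0.997, 0.0]
contact_force: [0.9, -0.6, 0.4]
opening: 0.0498
```

Run:
```python
from h import *
for n in('top','scene'):
    c=cap(n)
    for o in paints(c,(105,60,15),(130,255,130)): print(n,np.round(o[0],1),np.round(o[1],1),round(o[2],1))
im=cv2.cvtColor(np.asarray(c['pixels']),cv2.COLOR_RGB2BGR)
cv2.imwrite('pics/c7.png',cv2.resize(im[150:280,240:400],None,fx=5,fy=4.6)[:598])
```

```text
top [563.3 267.6] [87.7 93.2] 7.8
top [578.   73.7] [51.8 92.6] 9.7
top [ 620.6 -104.5] [87.8 92.6] 8.9
scene [563.6 268. ] [88.4 96.5] 7.7
scene [559.5  71.5] [88.9 92.6] 8.6
```

View pics/c7.png

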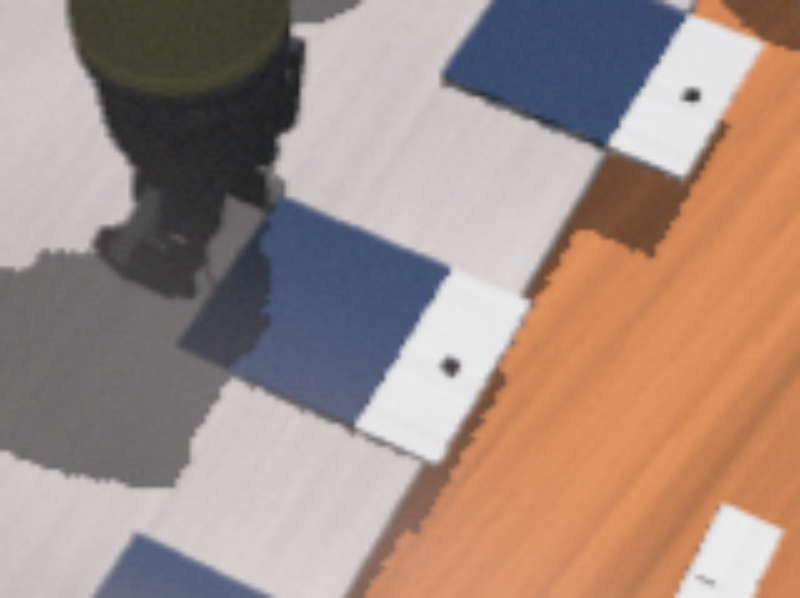

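The panel is square now, about 9° in both views, with roughly 34 mm still to go. I'll push 31 mm slowly, then measure.

Call:
jog_arm(increments=[3,0.5,0,0,0,0,50,6,0.9,0,0,0,0,50,9,1.4,0,0,0,0,50,12,1.9,0,0,0,0,50,15,2.3,0,0,0,0,50,18,2.8,0,0,0,0,50,21,3.3,0,0,0,0,50,24,3.8,0,0,0,0,50,26,4.1,0,0,0,0,50,28,4.4,0,0,0,0,50,29.5,4.6,0,0,0,0,50,30.5,4.8,0,0,0,0,50,30.5,4.8,0,0,0,0,50])

```text
clock: 15.9
eef_pos: [0.5317, 0.0784, 0.0596]
ee_rot: [0.003, -0.079, 0.997, 0.0]
contact_force: [-0.2, 0.2, 0.7]
opening: 0.0499
```

```bash
cat > m.py <<'E'
from h import *
th=np.radians(8.9); n=np.array([np.cos(th),np.sin(th)])
def edge_pts(c,off,half=38):
    """border & panel rows: sub-pixel blue->white transition along panel lines, in n-coordinate"""
for nm in('top','scene'):
    c=cap(nm,nm+'_%d.png'%int(bot.state()['clock']*10)); img=np.asarray(c['pixels']).astype(float)
    R,_=cv2.Rodrigues(np.array(c['rvec']))
    def val(w): # sample red channel at world pts
        q,_=cv2.projectPoints(w,np.array(c['rvec']),np.array(c['tvec']),np.array([[c['fx'],0,c['cx']],[0,c['fy'],c['cy']],[0,0,1.]]),None)
        q=q.reshape(-1,2).astype(np.float32); return cv2.remap(img[:,:,0].astype(np.float32),q[:,:1],q[:,1:],cv2.INTER_LINEAR).ravel()
    t=np.array([-n[1],n[0]]); s=np.arange(-20,20,.25)
    for name,l in(('left',185),('mid',-4),('right',-188)):
        Y=[];X=[]
        for k in range(-34,35,4):
            b=np.array([636.5,88])+(l+k)*t
            w=np.c_[b+s[:,None]*n,np.full(len(s),66.)]/1000
            v=cv2.GaussianBlur(val(w).reshape(1,-1),(0,0),3).ravel(); g=np.gradient(v); i=g.argmax()
            a=slice(max(i-12,0),i+13); gg=np.clip(g[a],0,None)
            X.append((s[a]*gg).sum()/gg.sum()); Y.append(l+k)
        X=np.array(X);Y=np.array(Y); ok=abs(X-np.median(X))<3; f=np.polyfit(Y[ok],X[ok],1)
        print(nm,name,'border n at mid %.2f'%np.polyval(f,l),'yaw %.2f'%(8.9-np.degrees(np.arctan(f[0]))),'res %.2f'%np.std(X[ok]-np.polyval(f,Y[ok])),ok.sum())
E
sed -i '/^def edge_pts/,+1d' m.py; python3 m.py
```

```text
top left border n at mid 0.43 yaw 7.66 res 0.23 18
top mid border n at mid -2.99 yaw 9.42 res 0.28 18
top right border n at mid -0.52 yaw 9.12 res 0.26 18
scene left border n at mid 0.08 yaw 7.89 res 0.31 18
scene mid border n at mid -3.03 yaw 8.96 res 0.29 18
scene right border n at mid -0.12 yaw 9.13 res 0.28 18
```

Both views put the border 3.0 mm short of the edge, and the yaw is within half a degree. I'll do the last push, then back off and lift.

Call:
jog_arm(increments=[1,0.2,0,0,0,0,50,2,0.3,0,0,0,0,50,3,0.5,0,0,0,0,50,3.1,0.5,0,0,0,0,50,3.1,0.5,0,0,0,0,50])

```text
clock: 16.5
eef_pos: [0.5349, 0.0789, 0.0596]
ee_rot: [0.003, -0.079, 0.997, 0.0]
contact_force: [-0.8, 0.8, 0.2]
opening: 0.0496
```

Call:
jog_arm(increments=[-5,-0.8,0,0,0,0,50,-12,-1.9,0,0,0,0,50,-20,-3,20,0,0,0,50,-40,-5,60,0,0,0,50,-60,-5,100,0,0,0,50,-90,-5,140,0,0,0,50,-110,-5,150,0,0,0,50,-110,-5,150,0,0,0,50])

```text
clock: 17.3
eef_pos: [0.4229, 0.0738, 0.2115]
ee_rot: [0.004, -0.079, 0.997, 0.001]
contact_force: [0.2, -0.3, -0.7]
opening: 0.0501
```

```bash
python3 m.py; ls pics
python3 - <<'E'
from h import *
c=cap('top','topf.png'); im=cv2.imread('pics/topf.png'); cv2.imwrite('pics/cf.png',cv2.resize(im[100:280,230:470],None,fx=3.3,fy=3.3))
hsv=cv2.cvtColor(np.asarray(c['pixels']),cv2.COLOR_RGB2HSV)
pts=[(u,150+d[0]-.5) for u in list(range(308,316))+list(range(372,394,2)) for d in [np.where(hsv[150:200,u,1]<70)[0]] if len(d)]
p=(ray(c,pts,0.06)[:,:2]*1000)
th=np.radians(8.9); print(((p-[636.5,88])@[np.cos(th),np.sin(th)]).round(1))
E
```

```text
top left border n at mid 0.44 yaw 7.66 res 0.23 18
top mid border n at mid 0.28 yaw 8.81 res 0.37 18
top right border n at mid -0.52 yaw 9.11 res 0.26 18
scene left border n at mid 0.15 yaw 7.89 res 0.30 18
scene mid border n at mid 0.24 yaw 9.01 res 0.26 18
scene right border n at mid -0.05 yaw 9.13 res 0.27 18
c4.png
c5.png
c6.png
c7.png
s2.png
scene1.png
scene3.png
scene5.png
scene_159.png
scene_173.png
top1.png
top3.png
top5.png
top_159.png
top_173.png
w2.png
w3.png
[ 0.6  0.1 -0.4 -0.9 -1.4  0.8  0.3 -0.2  0.9 -0.1  1.6  0.6 -0.4  1.3
  0.3 -0.7  1.  -0.   1.7]
```

View pics/cf.png

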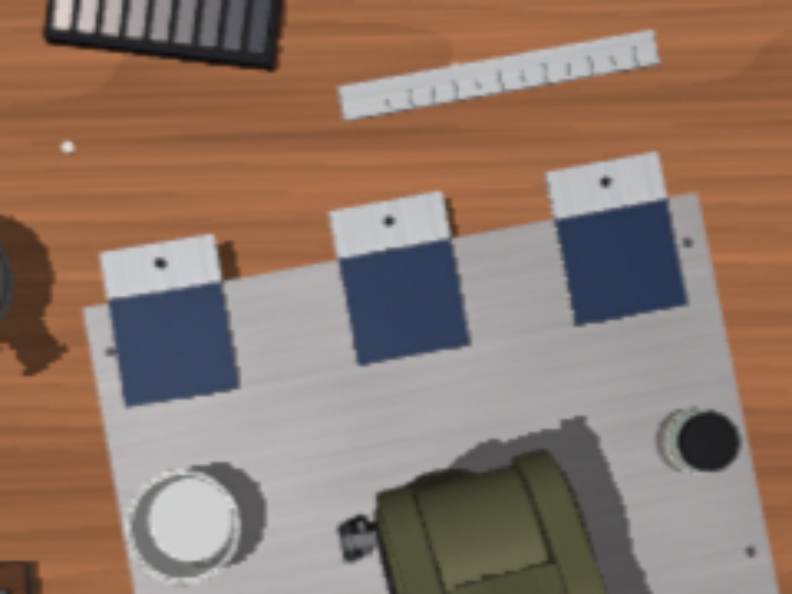

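The panel's border (crop about 340–450, 258–240) is level with the edge and in line with its two neighbours. Nothing else has moved, and the arm is clear.

```bash
python3 -c "
from workcell import bot
print(bot.hand_in())"
```

```text
the job is handed in; nothing more can be done
None
```

I slid the middle panel out to the far edge with its bare strip overhanging, lifted the gripper clear, and handed the job in at about 17 s.

**How it went:** The first push from behind moved the panel forward but turned it only about 1°. I then made two pushes on its left side with the fingers shut to turn it. After that, two-finger pushes from behind squared it and slid it out.

**Last checks, both cameras:**

| Check | Result |
|---|---|
| Paint line to edge line | about 0.25 mm past it; calibration is good to about 2 mm |
| Panel yaw | 8.8–9.0° |
| Riser edge yaw | 8.7–9.1° |

- **Other items:** The two set-out panels measured the same at the end as in earlier readings. In the last top view the cup, jar and rule showed no visible change; I did not measure them. The tins and sanding block were not checked closely at the end.
- **Disagreement:** The left panel reads 7.7–7.9°, about 1° off the edge. It read that way from the start, so I left it alone.
- **Side position:** The panel ended a few millimetres to the right of the edge's middle, clear of both neighbours.

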